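# Close a screw tin with its nested lids, then take the outer lid off alone

## Robot

A 6-joint arm with a two-finger parallel gripper is mounted at the origin on the work surface. World frame = base frame: x ahead of the robot, y to its left, z up, the work surface at z = 0. Lengths are in m, angles in degrees, forces in N, time in s.
With the tool pointing down it reaches from about 0.3 to 0.75 m from the base axis. Payload 8.5 kg.
Tool frame: the origin (TCP) lies between the finger pads; the fingertips stand env.finger_overhang ahead of it and the grasp point (between the pads) lies 2 mm behind it (env.finger_overhang is the distance from the TCP to the fingertips, in m); z points along the fingers, y is the line along which they close (so a half turn about z gives the same grasp; the last joint's range is limited). The gripper opens to 85 mm and grips with 20 to 120 N. Pads are 22 mm wide; open, the fingers measure 114 mm over their backs; the gripper's body (76 mm by 85 mm) begins 54 mm behind the grasp point. The pads swing forward as they close: fully open they stand 13 mm farther back than shut.
Start: joints at [-77.424, 21.807, 74.336, -0, 83.858, -12.336], TCP at [0.232, -0.499, 0.248] pointing down, gripper open.
Joint ranges: [-178.18, 178.18], [-50.72, 133.34], [12.68, 142.11], [-81.47, 261.47], [9.98, 163.14], [-165.26, 165.26]. Speed limits (degrees/s): [136.94, 136.94, 180, 180, 180, 180].

## Interface

Orientations are given as a 3x3 rotation matrix whose columns are the frame's x, y, z axes.
In Python, from rig import env gives the robot as it stands. The module is installed in compiled form; this text tells all that it offers.
- The arm moves only by the tool jog_arm, never from a script. Its arguments are lists of equal length, an entry for each row: "hand": the finger opening in m, from 0 to 0.0854; "travel": the shift along the world's x, y, z in m, a list of three; "yaw": the turn about the world's z in rad. A call has exactly 5 rows; each row shifts and turns the commanded pose from where the row before left it; what a row does not reach is not made up. A row lasts 1/8 s, in which the tool goes at most 62.5 mm and 10.7 degrees, less where a joint would pass 70% of its speed; a pose out of reach is approached as far as the arm can. A call is refused whole if a number of a shift passes 0.0625 or a number of a turn 0.188, either way. A call with a gripper value outside its range is refused whole. The fingers move at their own pace and stop on an object; "grip_force" is the grip in N (left out, the last holds). Time passes only in rows, so rows that do not move let the fingers close, or fill a call up. It gives the time, the measured TCP pose, the force, the opening and the grip force at its end, in the units of the state.
- env.observe(): the state, without advancing time (a new reading comes with each control period).
- env.get_image(name): name is "scene" or "top" or "wrist"; returns the picture (480x640x3 uint8, red, green, blue); there is no depth.
- env.calibration(name): a dict with "fx", "fy", "cx", "cy" (pixels), "position" and "rotation" of the camera in the world; the wrist camera has in their place "hand_eye" (4x4, takes a point from camera to tool coordinates, whose origin is the TCP and whose axes are the flange's). Camera axes: x right, y down, z forward; pixel columns grow to the right and rows downward; lengths in m; the calibration is good to about 2 mm. A picture is of the moment at which its call begins: read the wrist's pose just before it. calibration takes no time and is no camera call.
- env.close_job(): hands the job in; it is judged then, once.
The state is a dict: "time_s": time; "q": joint angles; "qvel": joint speeds; "joint_efforts": joint torques, N m; "position": TCP position; "tool_rot": TCP orientation; "ft_force": force on the tool from outside, world axes, zero at the start; "wrist_torque": the same for the moment, N m; "grip_width": finger opening in m; "gripper_force": force on a finger pad.
Only numpy, scipy, OpenCV 4.12 (cv2) and the standard library are available. Lean on these libraries where they do the work, as an engineer would, in place of code of your own. Each camera call takes 0.05 s, during which the arm holds its last target. There are 200 camera calls.

## Task

Turn the black bar knob on the post beside the open screw tin clockwise (seen from above) until it clicks over and the keeper arm stays swung clear of the tin's mouth. Then carry the nested pair of lids together, by the inner lid's knob that sticks up through the middle, set it down gently into the tin's mouth (never drop it) until the inner lid sits fully home, and let go of the inner lid. Finally grip the outer lid by its collar and lift it off alone, leaving the inner lid seated undisturbed, and finish while holding the outer lid up, level and still, at least 2 cm clear above the top of the inner lid's knob; leave everything else on the bench where it is.

Things in the scene. Friction and masses are not known exactly. Their poses are not given: they have to be found in the camera images.
- tin_stand: Fixed stand screwed to the bench: grey base plate 100 x 190 x 8 mm carrying an open steel tin and, 100 mm away, a steel post of 28 mm diameter, 74 mm high, with the keeper on top and a 44 x 52 x 40 mm housing at its foot. Origin on the bench; z up. In its frame the tin's axis is at y = +50 mm, the post's axis at y = -50 mm (both x = 0).
- tin_mouth (a point): Centre of the tin's mouth, at the height of the rim, 70 mm above the bench. Tin 90 mm outside, 80 mm inside diameter.
- keeper (a joint): Turn of the keeper (rad), positive clockwise seen from above. 0 at the start, where a spring holds it and the keeper arm lies over the mouth; it has a detent hump at 0.6 that takes up to about 0.15 N m to turn over, after which it snaps on by itself and rests at 1.2, at its stop, arm clear of the mouth. Counts as clicked over above 1.0.
- keeper_grip (a point): On the keeper's axis, at the grip height of its black bar knob, 102 mm above the bench. The bar is 14 mm thick (point x), 44 mm long (point y) and 30 mm high, from 84 to 114 mm above the bench. The keeper arm, 12 mm wide, 8 mm thick, underneath the bar (76 to 84 mm above the bench), reaches 75 mm along point +y. The point turns with the keeper.
- inner_knob (a point): On the inner lid's axis, half-way up the part of its knob that sticks out through the outer lid: an upright aluminium cylinder of 14 mm diameter, whose top is 15 mm above this point; the outer lid's collar ends 15 mm below it. The flange's underside, which comes to rest on the tin's rim, is 50 mm below this point; the plug's foot 64 mm below it (on the bench at the start). z is the lid's axis.
- lid_inner: Inner lid, aluminium, about 160 g: a tapered plug 62 mm (foot) to 73 mm across and 14 mm deep, a flange 90 mm across and 6 mm thick over it, and the knob. Origin at the centre of the plug's foot.
- outer_collar (a point): On the outer lid's axis, half-way up its collar: an upright tube of 32 mm outside diameter (hole 22 mm), 24 mm high, from 12 mm below to 12 mm above this point, round the inner lid's knob. While nested this point is 27 mm below the inner_knob point. The outer lid's plate is 100 mm across, its top 12 mm below this point; the lowest edge of its rim is 22 mm below this point.
- lid_outer: Outer lid, aluminium, about 140 g: round plate 100 mm across and 5 mm thick with a 5 mm rim turned down round the inner lid's flange and the collar in its middle; it lies loosely on the inner lid. Origin at the centre of the plate's underside.
- wrench: Bystander, to be left alone: flat open-ended wrench, 160 mm long, lying on the bench between the stand and the lids.
- washer: Bystander, to be left alone: thick flat steel washer, 36 mm across, 6 mm high, on the bench on the robot's side of the tin stand.
- coupling: Bystander, to be left alone: short steel tube coupling, 32 mm across, 22 mm high, standing on the bench just beyond the lids.
- screwdriver: Bystander, to be left alone: screwdriver 190 mm long, lying at the right.
- oil_jar: Bystander, to be left alone: jar 56 mm across, 90 mm high, at the left.

How it is judged (in metres and radians):
On the way, in this order (a step that is already met when the one before it is completed fails the run):
1. the keeper has clicked over its detent (value of joint keeper above 1 rad), for 0.2 s.
2. the nested lids sit home on the tin, inner lid let go (z of inner_knob in the frame of tin_mouth between 0.046 and 0.053 m and horizontal distance between inner_knob and tin_mouth below 0.007 m and angle between inner_knob's own z axis and vertical below 0.06 rad and value of joint keeper above 1 rad and z of outer_collar in the frame of inner_knob below -0.022 m and contact force between the fingers and lid_inner below 0.05 N), for 0.2 s.
3. the outer lid alone is lifted clear of the inner knob (z of inner_knob in the frame of tin_mouth between 0.046 and 0.053 m and horizontal distance between inner_knob and tin_mouth below 0.007 m and angle between inner_knob's own z axis and vertical below 0.06 rad and z of outer_collar in the frame of tin_mouth above 0.1 m and contact force between the fingers and lid_outer above 0.5 N), for 0.2 s.
At the end, for the whole second after the job is handed in: Keeper past 1.0 rad; inner lid home (4 mm in height, 7 mm off centre, 0.06 rad tilt), at rest, not touched; outer lid held by the fingers, still, level within 15 deg, touching neither inner lid nor stand, collar middle over 100 mm above the rim; bystanders within 30 mm (all of step 3 and value of joint keeper above 1 rad and angle between outer_collar's own z axis and vertical below 0.26 rad and linear speed of lid_outer below 0.03 m/s and linear speed of lid_inner below 0.02 m/s and contact force between each of the fingers, lid_outer and lid_inner below 0.05 N and contact force between lid_outer and tin_stand below 0.05 N and distance of each of wrench, washer, coupling, screwdriver, oil_jar from where it was at the start of the episode below 0.03 m); the arm keeps its last pose, push and grip.
It fails at once if the outer lid came off the inner lid while the inner lid was not home on the tin (z of outer_collar in the frame of inner_knob above -0.017 m and not (z of inner_knob in the frame of tin_mouth between 0.046 and 0.053 m and horizontal distance between inner_knob and tin_mouth below 0.007 m and angle between inner_knob's own z axis and vertical below 0.06 rad)).
It fails at once if the lids were let go in the air, more than 12 mm above home (z of inner_knob in the frame of tin_mouth above 0.062 m and contact force between the fingers and lid_inner below 0.02 N and contact force between the fingers and lid_outer below 0.02 N).
It fails at once if a bystander was moved by more than 30 mm (distance of any of wrench, washer, coupling, screwdriver, oil_jar from where it was at the start of the episode above 0.03 m).
It also fails if it takes over 58 s, if anything falls off the work surface, if the arm or the gripper's body presses on something with over 40 N, if the wrist force passes 120 N, or if a joint passes its speed limit or range.

## Working session

There is one attempt and no reset: what is moved stays moved. The work goes in short steps, Python scripts to look and compute and a tool call to move; the robot and the scene stay as the last step left them, time stands still between calls to the robot, and variables do not carry over. Pictures are saved under pics/ and viewed, at most 10 in all, crops included, and the job is handed in when it is done.

Besides the shell and the picture viewer there is one more tool, called after "Request:" as a command line: name --pt "numbers of a row" for each row, then --argument value for the rest. jog_arm: Moves the arm, as the interface text tells. Its arguments: {"type":"object","properties":{"hand":{"type":"array"},"travel":{"type":"array"},"yaw":{"type":"array"},"grip_force":{"type":"number"}},"required":["hand","travel","yaw"]}

```bash
mkdir -p pics
python3 - <<'E'
from rig import env
import cv2
for n in("scene","top"):
    c=env.calibration(n);print(n,{k:(v.tolist() if hasattr(v,'tolist') else v) for k,v in c.items()})
    cv2.imwrite(f"pics/{n}0.png",env.get_image(n)[:,:,::-1])
print(env.observe(),env.finger_overhang, env.calibration("wrist"))
E
```

```text
scene {'fx': 605.3656727872775, 'fy': 605.3656727872775, 'cx': 329.10701097577214, 'cy': 239.91009753479744, 'position': [1.0092846868747307, -0.7628428849961694, 0.9780841269440201], 'rotation': [[0.8663888773260472, 0.3462825783561794, -0.35980368143295627], [0.49911120502925005, -0.6236664634556769, 0.6016046437444932], [-0.016072282350730965, -0.7008056209018911, -0.7131712020632586]]}
top {'fx': 565.8452154231475, 'fy': 565.8452154231475, 'cx': 322.7740472606911, 'cy': 245.93716316179027, 'position': [0.2619113039246085, 0.013448324852398063, 1.4753784824505136], 'rotation': [[-0.029674040040037243, -0.976314724442279, 0.21431054613550723], [-0.9995551239956552, 0.02962752809118475, -0.003429821166877031], [-0.003000906818441031, -0.21431698116668954, -0.9767595539035511]]}
{'time_s': 0.1, 'q': array([-7.74236810e+01,  2.18381921e+01,  7.43774994e+01, -3.08420056e-03,
        8.38602018e+01, -1.23362846e+01]), 'qvel': array([-0.09427779, -0.22535532, -0.19119284,  0.02116262,  0.00925298,
        0.02642375]), 'joint_efforts': array([ 3.31892828e-03, -4.49221909e+01, -2.31656474
[... 261 characters left out ...]
    [ 2.30719549e-04, -1.30543664e-03, -9.99999121e-01]]), 'ft_force': array([ 0.37087481, -0.36023153, -0.09862265]), 'wrist_torque': array([ 0.00811025, -0.00967845, -0.01248869]), 'gripper_force': 0.0, 'grip_width': 0.0854627618340725} 0.017 {'fx': 364.7139657292321, 'fy': 364.7139657292321, 'cx': 318.6584495848645, 'cy': 242.80096906970914, 'hand_eye': array([[-6.39155801e-04, -9.64521693e-01, -2.64002833e-01,
         6.74679376e-02],
       [ 9.99998624e-01, -1.02063480e-03,  1.30782491e-03,
        -8.50561636e-04],
       [-1.53087597e-03, -2.64001633e-01,  9.64521018e-01,
        -1.25517342e-01],
       [ 0.00000000e+00,  0.00000000e+00,  0.00000000e+00,
         1.00000000e+00]])}
```

View pics/top0.png

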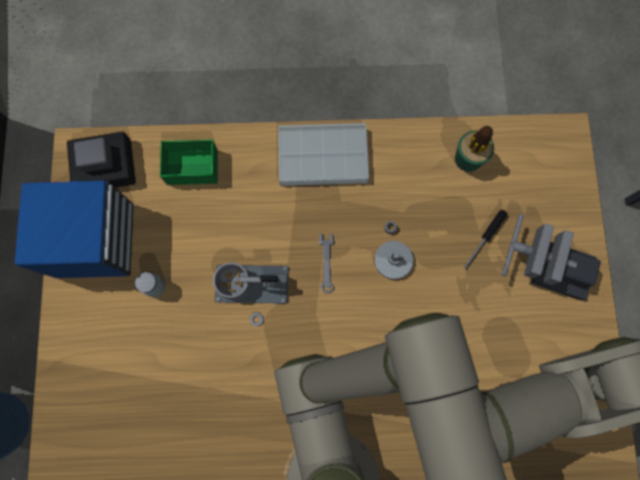

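View pics/scene0.png

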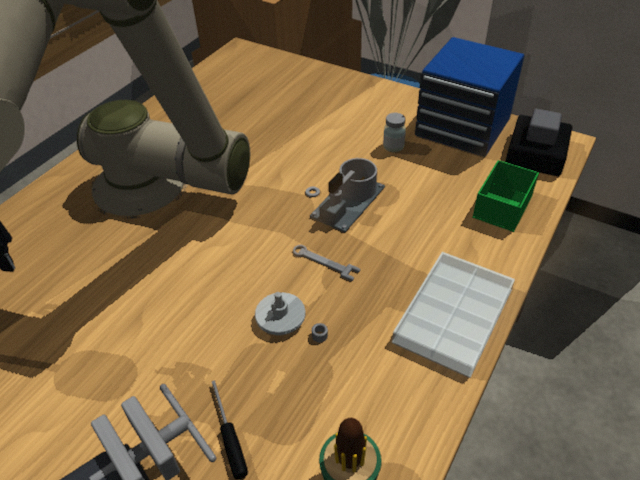

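The top view shows the stand at about (252,284), with the tin on its left, and the lids at about (395,260). Next I'll enlarge both areas.

Run:
```python
import cv2,numpy as np
t=cv2.imread("pics/top0.png");s=cv2.imread("pics/scene0.png")
f=lambda im,x,y,w,h:cv2.resize(im[y:y+h,x:x+w],(400,300),interpolation=cv2.INTER_CUBIC)
# scales: 4,4 / 4,4
a=np.hstack([f(t,205,245,100,75),f(t,350,220,100,75)]);b=np.hstack([f(s,300,150,100,75),f(s,240,275,100,75)])
cv2.imwrite("pics/crop1.png",np.vstack([a,b]))
```

```text
(no output)
```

View pics/crop1.png

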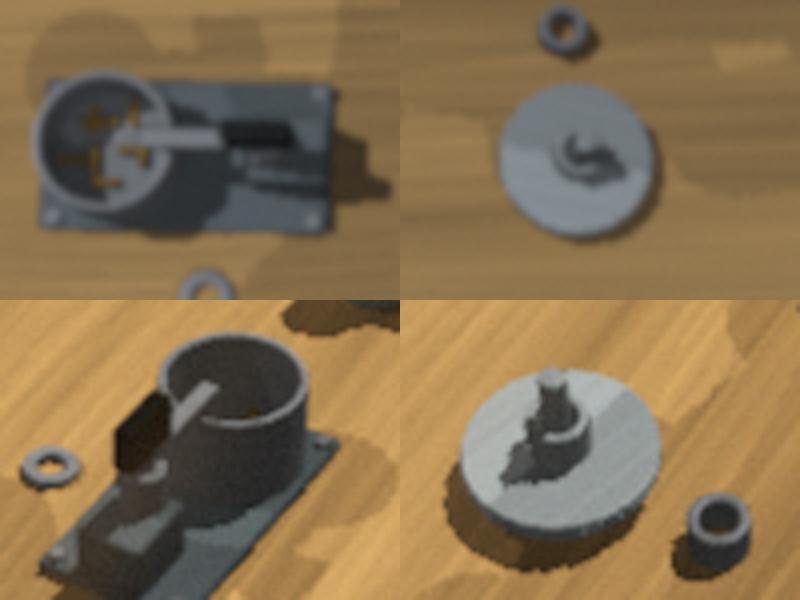

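Crop readings: the tin rim is centred at crop (102,141), the bar top at (257,135) and the lid plate at (577,160) in the top view. In the scene view the rim is at (233,379) and the knob top at (551,377).

```bash
cat > h.py <<'E'
from rig import env
import numpy as np, cv2
def ray(c,uv,z):
    if isinstance(c,str): c=env.calibration(c)
    d=np.array(c["rotation"])@[(uv[0]-c["cx"])/c["fx"],(uv[1]-c["cy"])/c["fy"],1]
    p=np.array(c["position"]);return p+d*(z-p[2])/d[2]
def wristcal():
    o=env.observe();c=env.calibration("wrist");H=c["hand_eye"];R=o["tool_rot"]
    return dict(c,position=o["position"]+R@H[:3,3],rotation=R@H[:3,:3])
E
python3 - <<'E'
from h import *
def g(x,y,ox,oy,X0,Y0): return ((x-X0+.5)/4-.5+ox,(y-Y0+.5)/4-.5+oy)
T=lambda x,y:g(x,y,205,245,0,0); L=lambda x,y:g(x,y,350,220,400,0)
S=lambda x,y:g(x,y,300,150,0,300); M=lambda x,y:g(x,y,240,275,400,300)
for n,c,uv,z in[("rim","top",T(102,141),.07),("barL","top",T(222,135),.114),("barR","top",T(292,135),.114),("armtip","top",T(130,137),.084),
 ("c1","top",T(44,80),.008),("c2","top",T(333,88),.008),("c3","top",T(333,232),.008),("c4","top",T(38,230),.008),
 ("lid","top",L(577,160),.025),("knobtop scene","scene",M(551,377),.079),("rim scene","scene",S(233,379),.07),("lid scene","scene",M(561,446),.025),("coupling","top",L(563,30),.022)]:
    print(n,ray(c,uv,z).round(4))
E
```

```text
rim [0.4901 0.2436 0.07  ]
barL [0.4845 0.1634 0.114 ]
barR [0.4832 0.1209 0.114 ]
armtip [0.4898 0.2239 0.084 ]
c1 [0.542  0.2923 0.008 ]
c2 [0.5309 0.1018 0.008 ]
c3 [0.4359 0.1034 0.008 ]
c4 [0.4429 0.2951 0.008 ]
lid [ 0.538 -0.176  0.025]
knobtop scene [ 0.5414 -0.1783  0.079 ]
rim scene [0.4937 0.2396 0.07  ]
lid scene [ 0.5419 -0.1777  0.025 ]
coupling [ 0.6263 -0.1721  0.022 ]
```

Both cameras agree to about 4 mm. The tin is at about (0.491,0.242) and the post at (0.485,0.142), with the bar along (0.047,0.999). The lids are at about (0.540,-0.177). I'll move over the post first.

Request:
jog_arm --hand '[0.05, 0.05, 0.05, 0.05, 0.05]' --pt "0.017 0.0427 -0.002" --pt "0.017 0.0427 -0.002" --pt "0.017 0.0427 -0.002" --pt "0.017 0.0427 -0.002" --pt "0.017 0.0427 -0.002" --yaw '[0.11, 0.11, 0.11, 0.11, 0.11]'

```text
time_s: 0.72
position: [0.3169, -0.2838, 0.2381]
tool_rot: [[0.55, 0.835, -0.0], [0.835, -0.55, 0.0], [0.0, -0.0, -1.0]]
ft_force: [0.4, -0.6, 0.1]
grip_width: 0.0503
gripper_force: 0.0
```

Request:
jog_arm --hand '[0.05, 0.05, 0.05, 0.05, 0.05]' --pt "0.017 0.0427 -0.002" --pt "0.017 0.0427 -0.002" --pt "0.017 0.0427 -0.002" --pt "0.017 0.0427 -0.002" --pt "0.017 0.0427 -0.002" --yaw '[0.107, 0.107, 0.107, 0.107, 0.107]'

```text
time_s: 1.35
position: [0.4019, -0.0703, 0.2282]
tool_rot: [[0.048, 0.999, -0.0], [0.999, -0.048, 0.0], [0.0, -0.0, -1.0]]
ft_force: [-0.1, -1.0, 0.2]
grip_width: 0.0499
gripper_force: 0.0
```

Request:
jog_arm --hand '[0.05, 0.05, 0.05, 0.05, 0.05]' --pt "0.017 0.0427 -0.002" --pt "0.017 0.0427 -0.002" --pt "0.017 0.0427 -0.002" --pt "0.017 0.0427 -0.002" --pt "0.017 0.0427 -0.002" --yaw '[0, 0, 0, 0, 0]'

```text
time_s: 1.98
position: [0.4869, 0.1432, 0.218]
tool_rot: [[0.051, 0.999, -0.001], [0.999, -0.051, -0.0], [-0.0, -0.001, -1.0]]
ft_force: [0.3, -0.8, 0.4]
grip_width: 0.0499
gripper_force: 0.0
```

Run:
```python
from h import *
o=env.observe();print(o["time_s"],o["position"],o["tool_rot"].round(3).tolist(),o["grip_width"])
cv2.imwrite("pics/w1.png",env.get_image("wrist")[:,:,::-1])
c=wristcal()
R,p=c["rotation"],c["position"]
for q in([.491,.242,.07],[.485,.142,.114]):
    v=R.T@(np.array(q)-p);print(c["fx"]*v[0]/v[2]+c["cx"],c["fy"]*v[1]/v[2]+c["cy"])
```

```text
1.975 [0.48692067 0.14323903 0.2180097 ] [[0.051, 0.999, -0.001], [0.999, -0.051, -0.0], [-0.0, -0.001, -1.0]] 0.04988043826920844
315.779876822849 102.67309560026442
314.08321965549 257.58636912422764
```

View pics/w1.png

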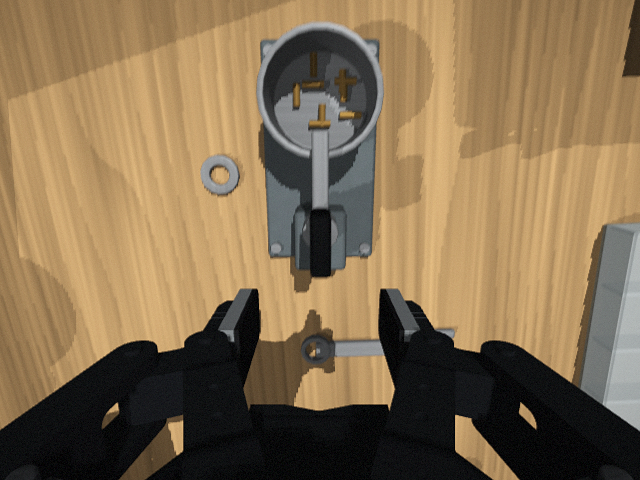

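The wrist view shows the tin rim at x 258–382 and y 24–160, and the bar at x 311–330 and y 210–276. These sit about 13 px above my prediction, so I'll compute the positions.

Run:
```python
from h import *
c=wristcal();print(c["position"])
for n,uv,z in[("rimT",(320,24),.07),("rimB",(320,159),.07),("rimL",(258,90),.07),("rimR",(382,90),.07),("bar lo",(320,274),.114),("bar hi",(320,212),.114),("bar mid",(320,243),.114),
 ("tip",(319,131),.084),("plate",(273,257),.008),("plate",(370,255),.008),("plate",(262,42),.008),("plate",(379,42),.008)]: print(n,ray(c,uv,z).round(4))
```

```text
[0.49120275 0.21464961 0.34326316]
rimT [0.4963 0.291  0.07  ]
rimB [0.4921 0.2033 0.07  ]
rimL [0.4512 0.2522 0.07  ]
rimR [0.5375 0.248  0.07  ]
bar lo [0.4883 0.1303 0.114 ]
bar hi [0.4904 0.1722 0.114 ]
bar mid [0.4894 0.1518 0.114 ]
tip [0.4923 0.2224 0.084 ]
plate [0.4426 0.111  0.008 ]
plate [0.536  0.1083 0.008 ]
plate [0.4489 0.2975 0.008 ]
plate [0.5457 0.2927 0.008 ]
```

The estimates combine to post ≈ (0.488,0.1465) and tin ≈ (0.4925,0.2455). I'll descend and grip the bar.

Request:
jog_arm --hand '[0.05, 0.05, 0.05, 0.05, 0.05]' --pt "0.001 0.003 -0.03" --pt "0 0 -0.03" --pt "0 0 -0.03" --pt "0 0 -0.015" --pt "0 0 -0.008" --yaw '[0, 0, 0, 0, 0]'

```text
time_s: 2.65
position: [0.4873, 0.1446, 0.1044]
tool_rot: [[0.051, 0.999, -0.002], [0.999, -0.051, -0.0], [-0.0, -0.002, -1.0]]
ft_force: [-0.6, 0.7, -0.1]
grip_width: 0.0501
gripper_force: 0.0
```

Request:
jog_arm --hand '[0.0, 0.0, 0.0, 0.0, 0.0]' --pt "0 0 0" --pt "0 0 0" --pt "0 0 0" --pt "0 0 0" --pt "0 0 0" --yaw '[0, 0, 0, 0, 0]' --grip_force 50

```text
time_s: 3.28
position: [0.4877, 0.1447, 0.1061]
tool_rot: [[0.051, 0.999, 0.001], [0.999, -0.051, -0.0], [-0.0, 0.001, -1.0]]
ft_force: [-3.0, 0.1, 6.4]
grip_width: 0.013
gripper_force: 49.8
```

Run:
```python
from h import *
o=env.observe();print(o)
```

```text
{'time_s': 3.275, 'q': array([ 3.17507804e+00,  2.66867455e+01,  9.30438976e+01, -6.30665110e-03,
        6.02238564e+01,  6.08617712e+00]), 'qvel': array([ 0.04612041,  0.16494908,  0.06815841,  0.00030581,  0.07469761,
       -0.13973014]), 'joint_efforts': array([ -0.43923226, -40.5680716 , -17.36669004,   0.05957132,
        -0.73320195,   0.08822727]), 'position': array([0.48768557, 0.1447107 , 0.10607408]), 'tool_rot': array([[ 5.07318562e-02,  9.98711991e-01,  7.98209151e-04],
       [ 9.98712310e-01, -5.07318313e-02, -5.14076340e-05],
       [-1.08468085e-05,  7.99789310e-04, -9.99999680e-01]]), 'ft_force': array([-3.023312  ,  0.07669376,  6.36223003]), 'wrist_torque': array([-0.06634868,  0.46442735,  0.09552875]), 'gripper_force': 49.8224812746048, 'grip_width': 0.012962847914176042}
```

Request:
jog_arm --hand '[0.0, 0.0, 0.0, 0.0, 0.0]' --pt "0 0 0" --pt "0 0 0" --pt "0 0 0" --pt "0 0 0" --pt "0 0 0" --yaw '[-0.1, -0.12, -0.12, -0.12, -0.12]'

```text
time_s: 3.9
position: [0.4887, 0.1443, 0.1061]
tool_rot: [[0.593, 0.805, 0.003], [0.805, -0.593, -0.0], [0.001, 0.003, -1.0]]
ft_force: [2.6, -3.8, 2.2]
grip_width: 0.0134
gripper_force: 49.3
```

Request:
jog_arm --hand '[0.0, 0.0, 0.0, 0.0, 0.0]' --pt "0 0 0" --pt "0 0 0" --pt "0 0 0" --pt "0 0 0" --pt "0 0 0" --yaw '[-0.12, -0.12, -0.12, -0.12, -0.12]'

```text
time_s: 4.53
position: [0.4894, 0.1435, 0.1061]
tool_rot: [[0.944, 0.329, 0.004], [0.329, -0.944, -0.002], [0.003, 0.003, -1.0]]
ft_force: [4.3, -8.6, 1.7]
grip_width: 0.0132
gripper_force: 49.2
```

Run:
```python
from h import *
o=env.observe();print(o["wrist_torque"],o["ft_force"],o["position"],o["q"])
```

```text
[-1.37253282 -0.56806094 -0.02551995] [ 4.34531916 -8.5648464   1.7237108 ] [0.48940194 0.14346293 0.10610121] [ 3.08310752 26.73482345 92.94454771 -0.15583012 60.08001791 73.9362356 ]
```

Request:
jog_arm --hand '[0.05, 0.05, 0.05, 0.05, 0.05]' --pt "0 0 0" --pt "0 0 0" --pt "0 0 0" --pt "0 0 0.02" --pt "0 0 0.03" --yaw '[0, 0, 0, 0, 0]'

```text
time_s: 5.15
position: [0.4872, 0.1448, 0.1553]
tool_rot: [[0.943, 0.334, -0.002], [0.334, -0.943, -0.0], [-0.002, -0.001, -1.0]]
ft_force: [-0.2, -0.9, 0.3]
grip_width: 0.0502
gripper_force: 0.0
```

Request:
jog_arm --hand '[0.05, 0.05, 0.05, 0.05, 0.05]' --pt "0 0.02 0.04" --pt "0.002 0.04 0.024" --pt "0.003 0.03 0" --pt "0 0.007 0" --pt "0 0 0" --yaw '[0, 0, 0, 0, 0]'

```text
time_s: 5.78
position: [0.4924, 0.2415, 0.2189]
tool_rot: [[0.943, 0.334, -0.001], [0.334, -0.943, -0.0], [-0.001, 0.0, -1.0]]
ft_force: [0.8, 0.2, 0.1]
grip_width: 0.05
gripper_force: 0.0
```

Run:
```python
from h import *
o=env.observe();print(o["position"],o["tool_rot"][:,0])
cv2.imwrite("pics/w2.png",env.get_image("wrist")[:,:,::-1])
```

```text
[0.49239437 0.24152312 0.2188954 ] [ 0.9425462   0.33407432 -0.00101075]
```

View pics/w2.png

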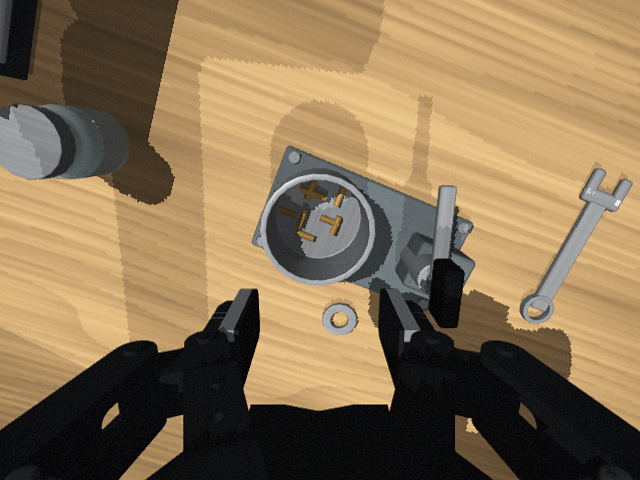

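The keeper is clicked over: its arm points away from the tin. The rim spans x 261–376 and y 174–284. I'll go over the lids at the same yaw and relative height.

Request:
jog_arm --hand '[0.05, 0.05, 0.05, 0.05, 0.05]' --pt "0.006 -0.052 0" --pt "0.006 -0.052 0" --pt "0.006 -0.052 0" --pt "0.006 -0.052 0" --pt "0.006 -0.052 0" --yaw '[0, 0, 0, 0, 0]'

```text
time_s: 6.45
position: [0.5222, -0.021, 0.2193]
tool_rot: [[0.943, 0.332, -0.0], [0.332, -0.943, -0.0], [-0.0, -0.0, -1.0]]
ft_force: [1.1, 0.5, -0.6]
grip_width: 0.05
gripper_force: 0.0
```

Request:
jog_arm --hand '[0.05, 0.05, 0.05, 0.05, 0.05]' --pt "0.006 -0.052 0" --pt "0.006 -0.052 -0.015" --pt "0.006 -0.052 -0.015" --pt "0 -0.003 -0.015" --pt "0 0 0" --yaw '[0, 0, 0, 0, 0]'

```text
time_s: 7.08
position: [0.5396, -0.1773, 0.1732]
tool_rot: [[0.943, 0.332, -0.003], [0.332, -0.943, 0.002], [-0.002, -0.003, -1.0]]
ft_force: [0.7, 0.4, 0.8]
grip_width: 0.0502
gripper_force: 0.0
```

Run:
```python
from h import *
o=env.observe();print(o["position"],o["tool_rot"][:,0])
cv2.imwrite("pics/w3.png",env.get_image("wrist")[:,:,::-1])
```

```text
[ 0.53962598 -0.17734875  0.17315687] [ 0.94324648  0.33208777 -0.0019491 ]
```

View pics/w3.png

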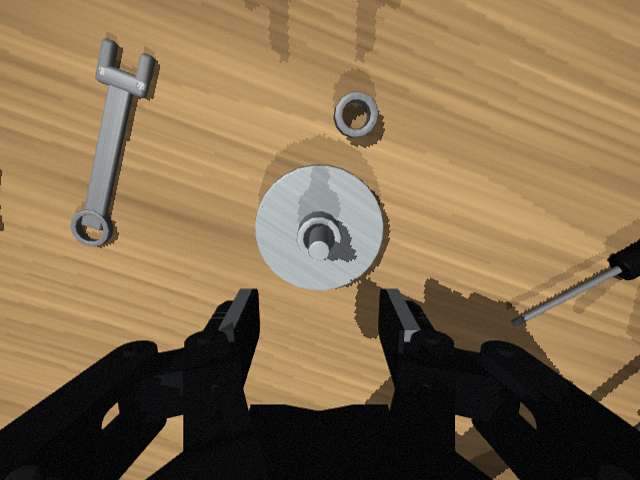

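The lid plate spans x 256–383 and y 165–291, and the knob top is at about (318.5,250), almost the same as the rim's pixel position. The coupling is at (356,114).

```bash
cat >> h.py <<'E'
from scipy.optimize import least_squares
def circ(c,ext,r,z,g):
    a=np.linspace(0,2*np.pi,720);
    def pr(x):
        P=np.c_[x[0]+r*np.cos(a),x[1]+r*np.sin(a),0*a+z]-c["position"];v=P@np.array(c["rotation"])
        u=c["fx"]*v[:,0]/v[:,2]+c["cx"];w=c["fy"]*v[:,1]/v[:,2]+c["cy"]
        return np.array([u.min(),u.max(),w.min(),w.max()])-ext
    s=least_squares(pr,g);return s.x,s.fun
E
python3 - <<'E'
from h import *
c=wristcal();print("lid",circ(c,[256,383,165,291],.05,.025,[.54,-.177]),"knob",ray(c,(318.5,250),.079))
p=np.array([.4924,.2415,.2189]);H=c["hand_eye"];a=np.arctan2(.33407,.94255)
R=np.array([[np.cos(a),np.sin(a),0],[np.sin(a),-np.cos(a),0],[0,0,-1]])
d=dict(c,position=p+R@H[:3,3],rotation=R@H[:3,:3])
print("tin",circ(d,[261,376,174,284],.045,.07,[.493,.243]),env.observe()["position"])
E
```

```text
lid (array([ 0.5416096 , -0.17624605]), array([-1.17177381,  1.17228802,  0.06512612,  0.04557735])) knob [ 0.5419592  -0.17530929  0.079     ]
tin (array([0.4934364 , 0.24255911]), array([-0.72475131,  0.72609523, -1.51265506,  1.85853693])) [ 0.54012354 -0.17682984  0.17416688]
```

Request:
jog_arm --hand '[0.045, 0.045, 0.045, 0.045, 0.045]' --pt "0.001 0 -0.03" --pt "0 0 -0.03" --pt "0 0 -0.022" --pt "0 0 -0.014" --pt "0 0 -0.006" --yaw '[0, 0, 0, 0, 0]'

```text
time_s: 7.75
position: [0.5419, -0.1768, 0.0724]
tool_rot: [[0.943, 0.334, 0.0], [0.334, -0.943, -0.0], [0.0, 0.0, -1.0]]
ft_force: [-0.1, 0.6, 0.6]
grip_width: 0.0449
gripper_force: 0.0
```

Request:
jog_arm --hand '[0.03, 0.0, 0.0, 0.0, 0.0]' --pt "0 0 0" --pt "0 0 0" --pt "0 0 0" --pt "0 0 0" --pt "0 0 0" --yaw '[0, 0, 0, 0, 0]' --grip_force 40

```text
time_s: 8.38
position: [0.5419, -0.1773, 0.0729]
tool_rot: [[0.943, 0.333, 0.001], [0.333, -0.943, -0.0], [0.001, 0.001, -1.0]]
ft_force: [-0.2, 2.1, 5.9]
grip_width: 0.0122
gripper_force: 39.7
```

Run:
```python
from h import *
o=env.observe();print(o["wrist_torque"],o["ft_force"],o["position"])
```

```text
[ 0.21507728  0.05884828 -0.00238798] [-0.18219085  2.12783065  5.85186924] [ 0.54192073 -0.17733282  0.07291375]
```

Gripped on the knob at 0.0122 m. I'll lift and check the load.

Request:
jog_arm --hand '[0.0, 0.0, 0.0, 0.0, 0.0]' --pt "0 0 0.01" --pt "0 0 0.02" --pt "0 0 0.03" --pt "0 0 0.04" --pt "0 0 0.04" --yaw '[0, 0, 0, 0, 0]'

```text
time_s: 9.0
position: [0.5413, -0.1773, 0.2136]
tool_rot: [[0.943, 0.333, -0.001], [0.333, -0.943, 0.0], [-0.001, -0.001, -1.0]]
ft_force: [0.8, -0.4, -1.9]
grip_width: 0.0125
gripper_force: 39.2
```

Request:
jog_arm --hand '[0.0, 0.0, 0.0, 0.0, 0.0]' --pt "-0.001 0.01 0" --pt "-0.002 0.02 0" --pt "-0.004 0.03 0" --pt "-0.004 0.035 0" --pt "-0.004 0.035 0" --yaw '[0, 0, 0, 0, 0]'

```text
time_s: 9.62
position: [0.5254, -0.045, 0.2107]
tool_rot: [[0.943, 0.334, -0.003], [0.334, -0.943, 0.001], [-0.003, -0.002, -1.0]]
ft_force: [0.2, 0.9, -2.5]
grip_width: 0.0124
gripper_force: 39.7
```

Request:
jog_arm --hand '[0.0, 0.0, 0.0, 0.0, 0.0]' --pt "-0.004 0.035 0" --pt "-0.004 0.035 0" --pt "-0.004 0.035 0" --pt "-0.004 0.035 0" --pt "-0.004 0.035 0" --yaw '[0, 0, 0, 0, 0]'

```text
time_s: 10.25
position: [0.505, 0.1297, 0.2108]
tool_rot: [[0.943, 0.334, -0.004], [0.334, -0.943, 0.0], [-0.003, -0.001, -1.0]]
ft_force: [0.5, 0.2, -2.5]
grip_width: 0.0125
gripper_force: 39.7
```

Request:
jog_arm --hand '[0.0, 0.0, 0.0, 0.0, 0.0]' --pt "-0.004 0.035 0" --pt "-0.004 0.035 0" --pt "-0.003 0.029 0" --pt "-0.002 0.015 0" --pt "0 0 0" --yaw '[0, 0, 0, 0, 0]'

```text
time_s: 10.88
position: [0.4929, 0.2423, 0.2115]
tool_rot: [[0.942, 0.335, -0.002], [0.335, -0.942, -0.001], [-0.002, -0.0, -1.0]]
ft_force: [0.6, -0.1, -2.4]
grip_width: 0.0122
gripper_force: 39.7
```

Run:
```python
from h import *
o=env.observe();print(o["wrist_torque"],o["ft_force"],o["position"])
a=env.get_image("scene")[:,:,::-1];b=env.get_image("wrist")[:,:,::-1]
cv2.imwrite("pics/s4.png",np.hstack([cv2.resize(a[80:260,260:440],(400,400),interpolation=2),cv2.resize(b,(400,300))[0:300].copy() if 0 else cv2.copyMakeBorder(cv2.resize(b,(400,300)),0,100,0,0,0)]))
```

```text
[-0.01253798 -0.02507823 -0.01640624] [ 0.5863424  -0.06635241 -2.44336444] [0.49287181 0.24231226 0.21148257]
```

View pics/s4.png

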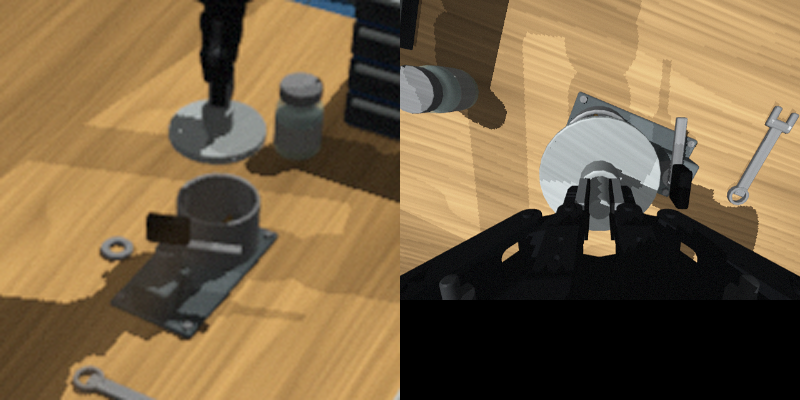

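The nested pair is held level over the tin with the keeper still clear, carrying 2.4 N. I'll lower it to just above home.

Request:
jog_arm --hand '[0.0, 0.0, 0.0, 0.0, 0.0]' --pt "0.001 0 -0.015" --pt "0 0 -0.02" --pt "0 0 -0.02" --pt "0 0 -0.012" --pt "0 0 -0.006" --yaw '[0, 0, 0, 0, 0]'

```text
time_s: 11.6
position: [0.4946, 0.2413, 0.1385]
tool_rot: [[0.943, 0.333, -0.001], [0.333, -0.943, -0.0], [-0.001, -0.0, -1.0]]
ft_force: [-0.0, 0.1, -2.6]
grip_width: 0.0126
gripper_force: 39.7
```

Request:
jog_arm --hand '[0.0, 0.0, 0.0, 0.0, 0.0]' --pt "0 0 -0.001" --pt "0 0 -0.001" --pt "0 0 -0.001" --pt "0 0 -0.001" --pt "0 0 -0.001" --yaw '[0, 0, 0, 0, 0]'

```text
time_s: 12.22
position: [0.4947, 0.2417, 0.1343]
tool_rot: [[0.943, 0.333, 0.0], [0.333, -0.943, 0.0], [0.0, 0.0, -1.0]]
ft_force: [-0.1, -0.7, -2.0]
grip_width: 0.0124
gripper_force: 39.7
```

Still in free air, as expected. I'll creep to contact.

Request:
jog_arm --hand '[0.0, 0.0, 0.0, 0.0, 0.0]' --pt "0 0 -0.001" --pt "0 0 -0.001" --pt "0 0 -0.001" --pt "0 0 -0.0005" --pt "0 0 0" --yaw '[0, 0, 0, 0, 0]'

```text
time_s: 12.85
position: [0.4947, 0.2417, 0.1308]
tool_rot: [[0.943, 0.333, -0.0], [0.333, -0.943, -0.0], [-0.0, -0.0, -1.0]]
ft_force: [0.3, -0.1, -2.1]
grip_width: 0.0122
gripper_force: 39.7
```

Request:
jog_arm --hand '[0.0, 0.0, 0.0, 0.0, 0.0]' --pt "0 0 -0.0005" --pt "0 0 -0.0005" --pt "0 0 -0.0005" --pt "0 0 -0.0005" --pt "0 0 0" --yaw '[0, 0, 0, 0, 0]'

```text
time_s: 13.48
position: [0.4947, 0.2418, 0.1291]
tool_rot: [[0.943, 0.333, 0.0], [0.333, -0.943, 0.0], [0.0, -0.0, -1.0]]
ft_force: [-1.4, 1.6, 1.2]
grip_width: 0.0122
gripper_force: 39.9
```

Request:
jog_arm --hand '[0.0, 0.0, 0.0, 0.0, 0.0]' --pt "0 0 -0.0005" --pt "0 0 -0.0005" --pt "0 0 -0.0005" --pt "0 0 0" --pt "0 0 0" --yaw '[0, 0, 0, 0, 0]'

```text
time_s: 14.1
position: [0.4946, 0.242, 0.1287]
tool_rot: [[0.943, 0.334, 0.001], [0.334, -0.943, 0.001], [0.001, -0.0, -1.0]]
ft_force: [-5.9, 0.4, 11.8]
grip_width: 0.0123
gripper_force: 41.3
```

It is home at the predicted height, under 12 N. I'll ease off the push and release.

Request:
jog_arm --hand '[0.0, 0.0, 0.02, 0.05, 0.05]' --pt "0 0 0.001" --pt "0 0 0" --pt "0 0 0" --pt "0 0 0" --pt "0 0 0" --yaw '[0, 0, 0, 0, 0]'

```text
time_s: 14.72
position: [0.4947, 0.2416, 0.1281]
tool_rot: [[0.943, 0.333, -0.0], [0.333, -0.943, -0.0], [-0.0, 0.0, -1.0]]
ft_force: [-0.2, 0.4, 0.3]
grip_width: 0.0502
gripper_force: 0.0
```

Request:
jog_arm --hand '[0.05, 0.05, 0.05, 0.05, 0.05]' --pt "0 0 0" --pt "0 0 0" --pt "0 0 0.03" --pt "0 0 0.03" --pt "0 0 0.025" --yaw '[0, 0, 0, 0, 0]'

```text
time_s: 15.35
position: [0.4947, 0.2417, 0.2145]
tool_rot: [[0.943, 0.333, 0.001], [0.333, -0.943, 0.0], [0.001, 0.0, -1.0]]
ft_force: [0.3, 0.6, -0.3]
grip_width: 0.0499
gripper_force: 0.0
```

Run:
```python
from h import *
o=env.observe();print(o["ft_force"],o["position"])
b=env.get_image("wrist")[:,:,::-1]
a=env.get_image("scene")[:,:,::-1]
cv2.imwrite("pics/s5.png",np.hstack([cv2.resize(b[100:340,180:500],(500,375)),cv2.resize(a[120:240,290:386],(300,375),interpolation=2)]))
```

```text
[ 0.31821417  0.59411679 -0.25621528] [0.49469841 0.24169721 0.2144987 ]
```

View pics/s5.png

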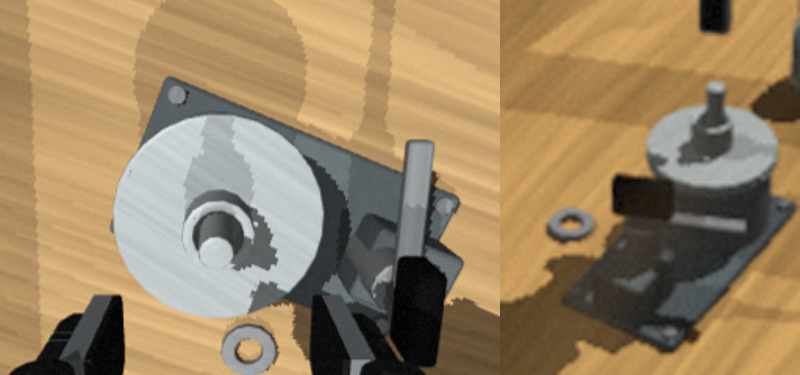

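The lids are seated level and released. The plate spans crop x 113–323 and y 113–318, and the knob top is at crop (214,252). I'll compute the collar centre.

Run:
```python
from h import *
c=wristcal();f=lambda x,y:(180+x*.64,100+y*.64)
print(circ(c,[f(113,0)[0],f(323,0)[0],f(0,113)[1],f(0,318)[1]],.05,.081,[.494,.242]),ray(c,f(214,252),.135),ray(c,f(217,227),.105),env.observe()["position"])
```

```text
(array([0.49391227, 0.24117565]), array([-0.54905976,  0.54975681,  0.02919498,  0.02477559])) [0.49501892 0.24343944 0.135     ] [0.49693864 0.24282653 0.105     ] [0.49556607 0.24193307 0.21574652]
```

Request:
jog_arm --hand '[0.05, 0.05, 0.05, 0.05, 0.05]' --pt "-0.0005 0 -0.03" --pt "0 0 -0.04" --pt "0 0 -0.025" --pt "0 0 -0.013" --pt "0 0 -0.005" --yaw '[0, 0, 0, 0, 0]'

```text
time_s: 16.08
position: [0.4941, 0.2416, 0.0996]
tool_rot: [[0.943, 0.333, -0.001], [0.333, -0.943, -0.0], [-0.001, -0.0, -1.0]]
ft_force: [-0.5, -0.8, -0.6]
grip_width: 0.0501
gripper_force: 0.0
```

Request:
jog_arm --hand '[0.045, 0.04, 0.037, 0.035, 0.034]' --pt "0 0 0" --pt "0 0 0" --pt "0 0 0" --pt "0 0 0" --pt "0 0 0" --yaw '[0, 0, 0, 0, 0]' --grip_force 20

```text
time_s: 16.7
position: [0.4942, 0.2417, 0.1004]
tool_rot: [[0.943, 0.333, 0.0], [0.333, -0.943, 0.0], [0.0, 0.0, -1.0]]
ft_force: [0.5, 0.0, 0.5]
grip_width: 0.0339
gripper_force: 0.0
```

Request:
jog_arm --hand '[0.033, 0.032, 0.03, 0.025, 0.02]' --pt "0 0 0" --pt "0 0 0" --pt "0 0 0" --pt "0 0 0" --pt "0 0 0" --yaw '[0, 0, 0, 0, 0]' --grip_force 25

```text
time_s: 17.32
position: [0.4943, 0.2416, 0.1006]
tool_rot: [[0.943, 0.333, 0.0], [0.333, -0.943, -0.0], [0.0, 0.0, -1.0]]
ft_force: [-0.5, -2.3, 5.8]
grip_width: 0.0317
gripper_force: 24.8
```

The collar is gripped at 31.7 mm with 25 N. I'll lift slowly and straight up.

Request:
jog_arm --hand '[0.02, 0.02, 0.02, 0.02, 0.02]' --pt "0 0 0.001" --pt "0 0 0.002" --pt "0 0 0.003" --pt "0 0 0.004" --pt "0 0 0.005" --yaw '[0, 0, 0, 0, 0]'

```text
time_s: 17.95
position: [0.4941, 0.2417, 0.1156]
tool_rot: [[0.943, 0.333, -0.0], [0.333, -0.943, 0.0], [-0.0, -0.0, -1.0]]
ft_force: [0.4, -0.6, -2.1]
grip_width: 0.0313
gripper_force: 24.9
```

Request:
jog_arm --hand '[0.02, 0.02, 0.02, 0.02, 0.02]' --pt "0 0 0.008" --pt "0 0 0.01" --pt "0 0 0.01" --pt "0 0 0.01" --pt "0 0 0.01" --yaw '[0, 0, 0, 0, 0]'

```text
time_s: 18.58
position: [0.4942, 0.2417, 0.1641]
tool_rot: [[0.943, 0.333, 0.0], [0.333, -0.943, 0.0], [0.0, 0.0, -1.0]]
ft_force: [0.1, 0.5, -2.1]
grip_width: 0.0315
gripper_force: 24.9
```

Request:
jog_arm --hand '[0.02, 0.02, 0.02, 0.02, 0.02]' --pt "0 0 0.012" --pt "0 0 0.015" --pt "0 0 0.015" --pt "0 0 0.01" --pt "0 0 0.005" --yaw '[0, 0, 0, 0, 0]'

```text
time_s: 19.2
position: [0.4942, 0.2417, 0.221]
tool_rot: [[0.943, 0.333, 0.001], [0.333, -0.943, 0.0], [0.001, 0.0, -1.0]]
ft_force: [-0.1, -1.1, -1.6]
grip_width: 0.0317
gripper_force: 24.9
```

Request:
jog_arm --hand '[0.02, 0.02, 0.02, 0.02, 0.02]' --pt "0 0 0" --pt "0 0 0" --pt "0 0 0" --pt "0 0 0" --pt "0 0 0" --yaw '[0, 0, 0, 0, 0]'

```text
time_s: 19.82
position: [0.4942, 0.2417, 0.2202]
tool_rot: [[0.943, 0.333, -0.0], [0.333, -0.943, -0.0], [-0.0, -0.0, -1.0]]
ft_force: [0.1, 0.4, -1.4]
grip_width: 0.0312
gripper_force: 24.9
```

Run:
```python
from h import *
o=env.observe();print(o["wrist_torque"],o["ft_force"],o["position"],o["qvel"].round(2))
a=env.get_image("scene")[:,:,::-1]
cv2.imwrite("pics/s6.png",cv2.resize(a[80:250,260:440],(720,600)[::1],interpolation=2))
```

```text
[ 0.01093737 -0.03281502  0.04585938] [ 0.12600395  0.39019048 -1.40302069] [0.49416224 0.24168114 0.22022397] [-0.03 -0.08 -0.01 -0.03 -0.15 -0.07]
```

View pics/s6.png

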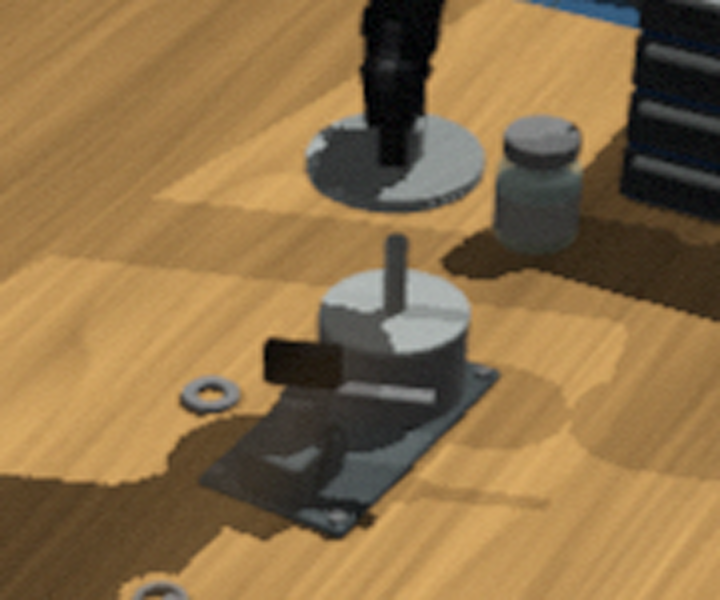

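The outer lid is held level, well above the knob top at crop (396,238). The inner lid is seated on the tin and the keeper is clear, so I'm handing in.

```bash
python3 -c "
from rig import env
print(env.close_job())"
```

```text
the job is handed in; nothing more can be done
None
```

I handed the job in at about 20 s: keeper clicked over, inner lid seated on the tin and let go, outer lid held level about 5–6 cm (estimated) above the knob; the hand-in call returned no verdict.

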